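# Unstack the sample tins onto their colour-coded mats

### The job

The sample tins came over in two stacks on the white carrier board. Take the stacks apart and stand each tin by itself, lid up, centred on the mat of its own colour so that no part of it overhangs the edge, without tipping any tin over on the way.

Things in the scene. Friction and masses are not known exactly. Their poses are not given: they have to be found in the camera images.
- tin_red: closed round sample tin with red lid and bare metal lower half, 62 mm diameter, 30 mm high, about 150 g, rigid, straight-sided, flat top; one of the two bottom tins of the two stacks, standing on the white carrier board (10 mm thick). The two stacks stand about 140 mm apart, centre to centre, one behind the other. Origin: centre of its underside; z up.
- tin_blue: closed round sample tin with blue lid and bare metal lower half, 62 mm diameter, 30 mm high, about 150 g, rigid, straight-sided, flat top; one of the two bottom tins of the two stacks, standing on the white carrier board (10 mm thick). The two stacks stand about 140 mm apart, centre to centre, one behind the other. Origin: centre of its underside; z up.
- tin_yellow: closed round sample tin with yellow lid and bare metal lower half, 50 mm diameter, 30 mm high, about 100 g, rigid, straight-sided, flat top; one of the two tins that stand second in the stacks, each on a 62 mm tin (which one varies). The two stacks stand about 140 mm apart, centre to centre, one behind the other. Origin: centre of its underside; z up.
- tin_green: closed round sample tin with green lid and bare metal lower half, 50 mm diameter, 30 mm high, about 100 g, rigid, straight-sided, flat top; one of the two tins that stand second in the stacks, each on a 62 mm tin (which one varies). The two stacks stand about 140 mm apart, centre to centre, one behind the other. Origin: centre of its underside; z up.
- tin_black: closed round sample tin with black lid and bare metal lower half, 38 mm diameter, 30 mm high, about 60 g, rigid, straight-sided, flat top; stands third, on top of one stack, on a 50 mm tin (which one varies). The two stacks stand about 140 mm apart, centre to centre, one behind the other. Origin: centre of its underside; z up.
- mat_red: flat round red mat, 92 mm diameter, 5 mm thick, with a round cork inlay of 62 mm in its middle, fixed to the worktop. Mats lie at least 110 mm apart, centre to centre. Origin: centre of its underside, on the worktop; z up, so its top is 5 mm above the origin.
- mat_blue: flat round blue mat, 92 mm diameter, 5 mm thick, with a round cork inlay of 62 mm in its middle, fixed to the worktop. Mats lie at least 110 mm apart, centre to centre. Origin: centre of its underside, on the worktop; z up, so its top is 5 mm above the origin.
- mat_yellow: flat round yellow mat, 80 mm diameter, 5 mm thick, with a round cork inlay of 50 mm in its middle, fixed to the worktop. Mats lie at least 110 mm apart, centre to centre. Origin: centre of its underside, on the worktop; z up, so its top is 5 mm above the origin.
- mat_green: flat round green mat, 80 mm diameter, 5 mm thick, with a round cork inlay of 50 mm in its middle, fixed to the worktop. Mats lie at least 110 mm apart, centre to centre. Origin: centre of its underside, on the worktop; z up, so its top is 5 mm above the origin.
- mat_black: flat round black mat, 68 mm diameter, 5 mm thick, with a round cork inlay of 38 mm in its middle, fixed to the worktop. Mats lie at least 110 mm apart, centre to centre. Origin: centre of its underside, on the worktop; z up, so its top is 5 mm above the origin.
Not all that is in view belongs to the job. What is shaped like the tin_black but blue or pink is not meant. Leave any orange or purple look-alike of the tin_red alone.

How it is judged:
By the outcome, as a careful person would: the job done as asked, in the order asked, and still so for the second after the job is handed in, with the robot touching nothing.
It also fails if it takes over 112 s, if anything falls off the work surface, if the arm or the gripper's body presses on something with over 40 N, if the wrist force passes 120 N, or if a joint passes its speed limit or range.

### The arm

A 6-joint arm with a two-finger parallel gripper is mounted at the origin on a cart in front of the work surface, level with it; the furniture and walls round the work are solid. World frame = base frame: x ahead of the robot, y to its left, z up, the work surface at z = 0. Lengths are in m, angles in rad, forces in N, time in s.
With the tool pointing down it reaches from about 0.15 to 0.775 m from the base axis. Payload 6.1 kg.
Tool frame: the origin (TCP) lies on the centre line of the jaws, within the pads' length; the fingertips stand 8 mm ahead of it and the grasp point (between the pads) lies 11 mm behind it; z points along the fingers, y is the line along which they close (so a half turn about z gives the same grasp; the last joint's range is limited). The gripper opens to 85 mm and grips with 20 to 120 N. Pads are 22 mm wide; open, the fingers measure 114 mm over their backs; the gripper's body (76 mm by 85 mm) begins 54 mm behind the grasp point. The pads swing forward as they close: fully open they stand 13 mm farther back than shut.
Start: joints at [1.196, 0.126, -0.04, 1.405, 0, 1.571], TCP at [0.192, 0.489, 0.239] pointing down, gripper open.
Joint ranges: [-2.72, 2.72], [-0.95, 1.95], [-1.27, 1.35], [-1.78, 2.02], [-1.46, 1.47], [-3.14, 3.14]. Speed limits (rad/s): [2.39, 2.39, 3.01, 3.14, 3.14, 3.14].

### API

Orientations are given as a rotation vector (axis times angle).
In Python, from workcell import arm, viewer, workorder gives the robot as it stands.
- The arm moves only by the tool drive_tool, never from a script. Its argument "commands" is a list of rows, each an object with "offset": the shift along the tool's x, y, z in mm, a list of three; "yaw": the turn about the tool's z in rad; "jaw": the finger opening in mm, from 0 to 85.4. A call has 1 to 5 rows; each row is the pose to reach, as a shift and turn from the pose commanded when the call began, along the tool's axes at that moment; what a row does not reach only later rows make up. A row lasts 1/8 s, in which the tool goes at most 62.5 mm and 10.7 degrees, less where a joint would pass 70% of its speed; a pose out of reach is approached as far as the arm can. A call with a gripper value outside its range is refused whole. The fingers move at their own pace and stop on an object; "force" is the grip in N (left out, the last holds). Time passes only in rows, so rows that repeat a pose let the fingers close. It gives the time, the measured TCP pose, the force, the opening and the grip force at its end, in the units of the state.
- arm.state(): the state, without advancing time (a new reading comes with each control period).
- viewer.read_camera(name): name is "scene" or "side" or "wrist"; returns the picture (400x640x3 uint8, red, green, blue); there is no depth.
- viewer.camera_params(name): a dict with "fx", "fy", "cx", "cy" (pixels), "eye" and "attitude" of the camera in the world. Camera axes: x right, y down, z forward; pixel columns grow to the right and rows downward; lengths in m; the calibration is good to about 2 mm. A picture is of the moment at which its call begins: read the wrist's pose just before it. camera_params takes no time and is no camera call; for the wrist camera it gives the pose at the moment of the call.
- workorder.hand_in(): hands the job in; it is judged then, once.
The state is a dict: "time": time; "joints": joint angles; "qd": joint speeds; "tau": joint torques, N m; "tool_pos": TCP position; "eef_rot": TCP orientation; "ft_force": force on the tool from outside, world axes, zero at the start; "moment": the same for the moment, N m; "opening": opening from 0.0 (shut) to 1.0 (fully open); "grip_force": force on a finger pad.
Only numpy, scipy, OpenCV 4.12 (cv2) and the standard library are available. Lean on these libraries where they do the work, as an engineer would, in place of code of your own. Each camera call takes 0.05 s, during which the arm holds its last target. There are 200 camera calls.

## Working session

There is one attempt and no reset: what is moved stays moved. The work goes in short steps, Python scripts to look and compute and a tool call to move; the robot and the scene stay as the last step left them, time stands still between calls to the robot, and variables do not carry over. Pictures are saved under pics/ and viewed, at most 14 in all, crops included, and the job is handed in when it is done.

Besides the shell and the picture viewer there is one more tool, called as name([rows], argument=value, ...), one row to a line, values as JSON. drive_tool: Moves the arm, as the interface text tells. Its arguments: {"type":"object","properties":{"commands":{"type":"array"},"force":{"type":"number"}},"required":["commands"]}

```bash
mkdir -p pics
python3 - <<'E'
from workcell import arm, viewer
import cv2
s=arm.state();print({k:s[k] for k in('time','tool_pos','eef_rot','opening')})
for n in('scene','side','wrist'):
    p=viewer.camera_params(n);print(n,p)
    cv2.imwrite(f'pics/{n}0.png',viewer.read_camera(n)[:,:,::-1])
E
```

```text
{'time': 0.0, 'tool_pos': array([0.1920363 , 0.48820782, 0.23852562]), 'eef_rot': array([-5.85211208e-01, -3.08624821e+00,  2.38971017e-03]), 'opening': 1.0014881524125614}
scene {'fx': 504.10933794329554, 'fy': 504.10933794329554, 'cx': 320.88949479012916, 'cy': 199.37676257451878, 'eye': array([-0.2452974 ,  0.84986984,  0.61906651]), 'attitude': array([-0.84685022,  2.19134525, -1.38692706])}
side {'fx': 403.7002865331244, 'fy': 403.7002865331244, 'cx': 321.92965117328606, 'cy': 200.39996987199928, 'eye': array([0.05109592, 0.88236186, 0.63577305]), 'attitude': array([-0.63723192,  2.43471385, -1.38103701])}
wrist {'fx': 300.4740244832776, 'fy': 300.4740244832776, 'cx': 322.31512287699394, 'cy': 200.150076917022, 'eye': array([0.11247436, 0.51948755, 0.37367373]), 'attitude': array([2.35902009, 1.60679637, 0.26788493])}
```

View pics/scene0.png

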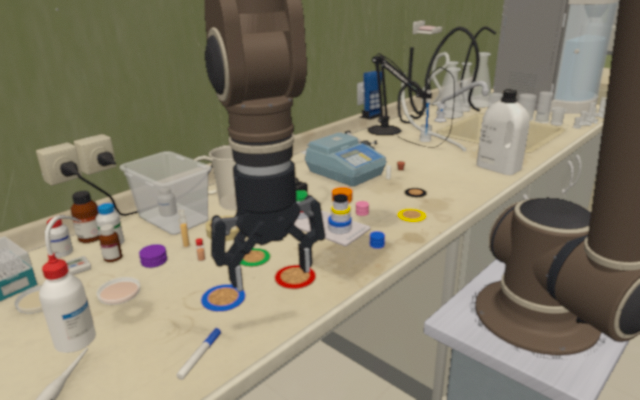

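View pics/side0.png

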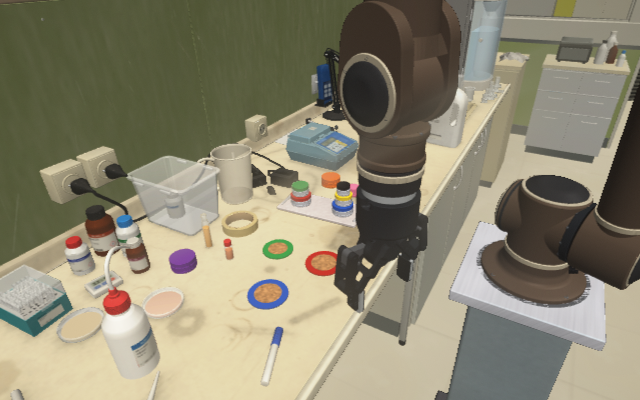

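View pics/wrist0.png

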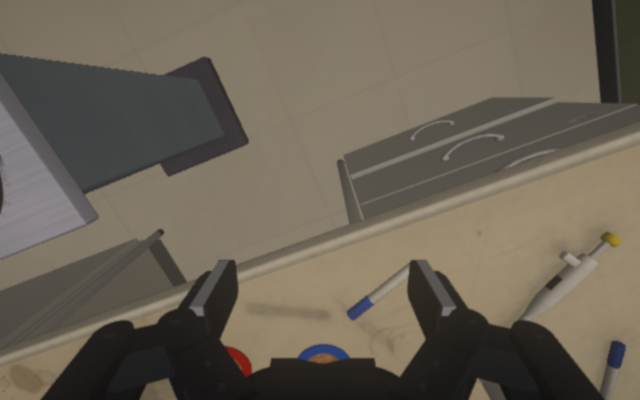

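The scene and side views show black/yellow/blue stacked at side (343,200) and green/red at side (300,190). The mats in the scene view are blue (223,297), red (295,276), green (254,257), yellow (411,215) and black (415,192).

Look-alikes, by scene pixel:
- small blue (377,240)
- small pink (362,208)
- orange (342,195)
- purple (153,256)

The black-lidded tin at scene (341,201) is the one to take first.

```bash
cat > h.py <<'E'
import numpy as np, cv2
from scipy.spatial.transform import Rotation as R
from scipy.optimize import least_squares
from workcell import arm, viewer
def w2p(P,p):
    c=R.from_rotvec(p['attitude']).inv().apply(np.atleast_2d(P)-p['eye'])
    return np.c_[p['fx']*c[:,0]/c[:,2]+p['cx'],p['fy']*c[:,1]/c[:,2]+p['cy']]
def p2w(uv,z,p):
    uv=np.atleast_2d(uv).astype(float)
    d=R.from_rotvec(p['attitude']).apply(np.c_[(uv[:,0]-p['cx'])/p['fx'],(uv[:,1]-p['cy'])/p['fy'],np.ones(len(uv))])
    return p['eye']+d*((z-p['eye'][2])/d[:,2])[:,None]
HS={'red':((0,8),(172,180)),'yellow':((22,34),),'green':((50,80),),'blue':((100,125),),'pink':((150,171),),'orange':((8,14),)}
def mask(img,c):
    h=cv2.cvtColor(img,cv2.COLOR_RGB2HSV)
    if c=='black': return (h[:,:,2]<60).astype(np.uint8)
    m=np.zeros(h.shape[:2],np.uint8)
    for a,b in HS[c]: m|=((h[:,:,0]>=a)&(h[:,:,0]<=b)&(h[:,:,1]>130)&(h[:,:,2]>60)).astype(np.uint8)
    return m
def disc(m,seed,r,z,p,win=45):
    """fit a circle of known radius to blob hull near seed pixel"""
    mm=np.zeros_like(m);x,y=map(int,seed);mm[max(0,y-win):y+win,max(0,x-win):x+win]=1
    n,l,st,ce=cv2.connectedComponentsWithStats(m*mm)
    if n<2:return None
    k=1+np.argmax(st[1:,4]); c=max(cv2.findContours((l==k).astype(np.uint8),0,1)[0],key=len)[:,0]
    h=cv2.convexHull(c)[:,0]; w=p2w(h,z,p)[:,:2]
    s=least_squares(lambda q:np.hypot(*(w-q[:2]).T)-r,w.mean(0),loss='soft_l1',f_scale=.002)
    return s.x.round(4),np.sqrt(np.mean(s.fun**2)).round(4),st[k]
E
python3 - <<'E'
from h import *
S={'scene':{'blue':(223,297,.046),'red':(295,276,.046),'green':(254,257,.04),'yellow':(411,215,.04),'black':(415,192,.034)},'side':{'blue':(267,293,.046),'red':(323,263,.046),'green':(278,249,.04)}}
for n in S:
    im=cv2.imread(f'pics/{n}0.png')[:,:,::-1].copy();p=viewer.camera_params(n)
    for c,(x,y,r) in S[n].items(): print(n,c,disc(mask(im,c),(x,y),r,.005,p,30))
p=viewer.camera_params('side')
q=viewer.camera_params('scene')
print('black top side',p2w((343,184),.1,p),'scene',p2w((341,198),.1,q))
print('green top side',p2w((300,184),.07,p),'scene',p2w((301,194),.07,q))
print('decoys',p2w((377,244),.0,q),p2w((362,212),.0,q),p2w((342,198),.0,q))
a=cv2.imread('pics/scene0.png')[150:270,270:450];b=cv2.imread('pics/side0.png')[140:260,240:420]
cv2.imwrite('pics/crop0.png',cv2.resize(np.vstack([a,b]),None,fx=2.5,fy=2.5,interpolation=2))
E
```

```text
scene blue (array([0.4942, 0.3678]), np.float64(0.0029), array([202, 285,  42,  26, 317], dtype=int32))
scene red (array([0.4395, 0.2184]), np.float64(0.0011), array([275, 265,  41,  24, 365], dtype=int32))
scene green (array([0.5753, 0.2254]), np.float64(0.0042), array([240, 250,  29,  16, 121], dtype=int32))
scene yellow (array([ 0.4153, -0.197 ]), np.float64(0.0013), array([397, 208,  30,  14, 236], dtype=int32))
scene black (array([ 0.4851, -0.3366]), np.float64(0.0014), array([406, 191,   4,   4,   8], dtype=int32))
side blue (array([0.4971, 0.3704]), np.float64(0.0015), array([248, 280,  40,  29, 445], dtype=int32))
side red (array([0.4407, 0.2187]), np.float64(0.0009), array([305, 251,  33,  25, 343], dtype=int32))
side green (array([0.5725, 0.2267]), np.float64(0.0024), array([263, 240,  30,  18, 205], dtype=int32))
black top side [[ 0.5035028  -0.00407877  0.1       ]] scene [[4.93895396e-01 3.71316428e-04 1.00000000e-01]]
green top side [[0.64107084 0.00611987 0.07      ]] scene [[0.63399643 0.00099329 0.07      ]]
decoys [[ 0.39380648 -0.01766085  0.        ]] [[ 0.5317798  -0.13114646  0.        ]] [[ 0.6340754  -0.16518836  0.        ]]
```

View pics/crop0.png

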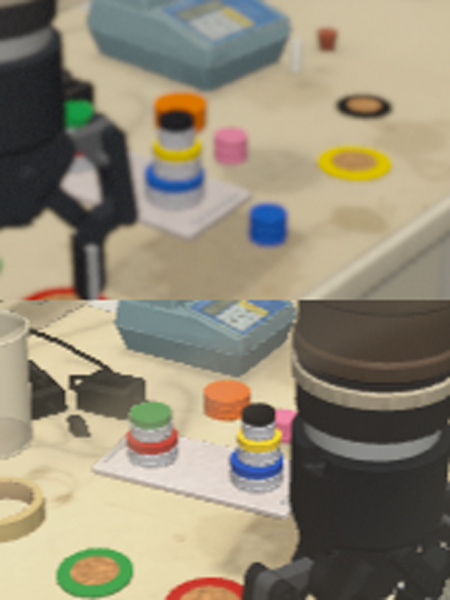

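Confirmed: black sits on yellow on blue (front stack, about (0.50, 0.00)), with green on red behind it at about (0.637, 0.004). Next I work out a viewing pose for the wrist camera.

```bash
cat >> h.py <<'E'
DOWN=R.from_matrix(np.array([[-1,0,0],[0,1,0],[0,0,-1]]).T)
def to(x,y,z,s=None):
    s=s or arm.state(); T=R.from_rotvec(s['eef_rot'])
    off=T.inv().apply(np.array([x,y,z])-s['tool_pos'])*1000
    yaw=(T.inv()*DOWN).as_rotvec()[2]
    return off.round(1),round(yaw,3)
def wristcam(x,y,z):
    """camera params if TCP were at x,y,z with DOWN yaw"""
    s=arm.state();p=dict(viewer.camera_params('wrist'));T=R.from_rotvec(s['eef_rot'])
    p['eye']=np.array([x,y,z])+(DOWN*T.inv()).apply(p['eye']-s['tool_pos'])
    p['attitude']=(DOWN*T.inv()*R.from_rotvec(p['attitude'])).as_rotvec();return p
E
python3 - <<'E'
from h import *
s=arm.state();T=R.from_rotvec(s['eef_rot']);p=viewer.camera_params('wrist')
print('cam in tool',T.inv().apply(p['eye']-s['tool_pos']),T.inv().apply(R.from_rotvec(p['attitude']).as_matrix().T).round(2))
print((T.inv()*R.from_rotvec(p['attitude'])).as_matrix().round(3))
for t in [(.6,0,.25),(.65,0,.25),(.65,0,.3)]:
    q=wristcam(*t);print(t,to(*t),w2p([(.5,0,.1),(.637,.004,.07),(.5,0,.01)],q).round(),w2p([t],q))
E
```

```text
cam in tool [ 0.08550909 -0.00024515 -0.13507728] [[-0.    1.   -0.  ]
 [-0.95 -0.   -0.33]
 [-0.33  0.    0.95]]
[[-0.    -0.945 -0.326]
 [ 1.    -0.     0.   ]
 [-0.    -0.326  0.945]]
(0.6, 0, 0.25) (array([-558.4, -305.1,  -10.9]), np.float64(-0.375)) [[323.  79.]
 [326. 212.]
 [322.  83.]] [[322.76924124 271.19948965]]
(0.65, 0, 0.25) (array([-604.9, -286.8,  -11. ]), np.float64(-0.375)) [[322.  14.]
 [326. 168.]
 [322.  35.]] [[322.76924124 271.19948965]]
(0.65, 0, 0.3) (array([-604.9, -286.8,  -61. ]), np.float64(-0.375)) [[322.  27.]
 [326. 159.]
 [322.  43.]] [[322.76924124 271.19948965]]
```

drive_tool([
  {"offset": [-51,-32,-20],"yaw": -0.15,"jaw": 85},
  {"offset": [-102,-65,-41],"yaw": -0.3,"jaw": 85},
  {"offset": [-153,-97,-41],"yaw": -0.375,"jaw": 85},
  {"offset": [-205,-130,-41],"yaw": -0.375,"jaw": 85},
  {"offset": [-256,-162,-41],"yaw": -0.375,"jaw": 85},
])

```text
time: 0.78
tool_pos: [0.3718, 0.2423, 0.2803]
eef_rot: [-0.001, 3.141, 0.0]
ft_force: [0.5, 0.8, 0.1]
opening: 0.996
grip_force: 0.0
```

drive_tool([
  {"offset": [-36,-49,0],"yaw": 0,"jaw": 85},
  {"offset": [-72,-98,0],"yaw": 0,"jaw": 85},
  {"offset": [-107,-146,0],"yaw": 0,"jaw": 85},
  {"offset": [-143,-195,0],"yaw": 0,"jaw": 85},
  {"offset": [-179,-244,0],"yaw": 0,"jaw": 85},
])

```text
time: 1.4
tool_pos: [0.551, -0.0018, 0.2801]
eef_rot: [-0.0, -3.142, -0.0]
ft_force: [0.9, 1.1, 0.0]
opening: 0.998
grip_force: 0.0
```

drive_tool([
  {"offset": [0,0,0],"yaw": 0,"jaw": 85},
  {"offset": [0,0,0],"yaw": 0,"jaw": 85},
])

```text
time: 1.65
tool_pos: [0.5499, 0.0, 0.2798]
eef_rot: [-0.001, -3.14, -0.001]
ft_force: [0.0, -0.2, 1.3]
opening: 0.995
grip_force: 0.0
```

Run:
```python
from h import *
s=arm.state();print(s['time'],s['tool_pos'],s['eef_rot'],s['ft_force'])
p=viewer.camera_params('wrist');im=viewer.read_camera('wrist');cv2.imwrite('pics/w1.png',im[:,:,::-1]);np.save('w1.npy',p)
cv2.imwrite('pics/s1.png',viewer.read_camera('scene')[:,:,::-1])
cv2.imwrite('pics/d1.png',viewer.read_camera('side')[:,:,::-1])
```

```text
1.65 [5.49861265e-01 3.78009044e-05 2.79829173e-01] [-8.06740461e-04 -3.14029626e+00 -5.18532381e-04] [ 0.033695  -0.2163403  1.269983 ]
```

View pics/w1.png

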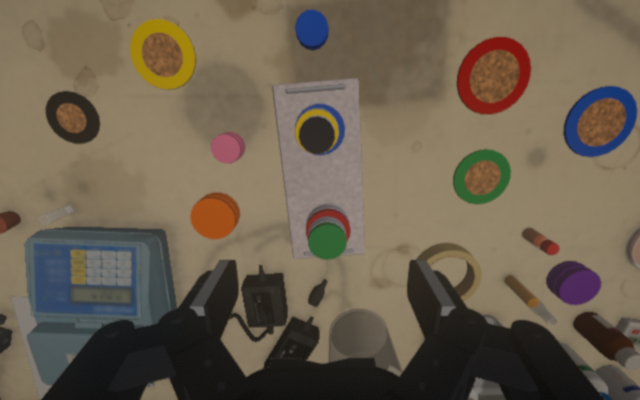

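The wrist view shows everything:
- **Mats:** yellow (163,53), black (72,117), red (494,75), blue (601,121), green (482,177).
- **Stacks:** black/yellow/blue at (317,134), green/red at (327,240).

The mug at (360,340) and the tape are near the green stack.

Run:
```python
from h import *
im=cv2.imread('pics/w1.png')[:,:,::-1].copy();p=np.load('w1.npy',allow_pickle=True).item()
for n,c,x,y,r,z,w in [('mat','yellow',163,53,.04,.005,42),('mat','black',72,117,.034,.005,38),('mat','red',494,75,.046,.005,48),('mat','blue',601,121,.046,.005,42),('mat','green',482,177,.04,.005,38),
  ('tin','black',317,134,.019,.1,22),('tin','green',327,240,.025,.07,24)]:
    print(n,c,disc(mask(im,c),(x,y),r,z,p,w))
print('mug',p2w([(360,330),(330,330),(400,330)],.09,p).round(3),'adapter',p2w((265,300),.02,p).round(3))
print(to(.5,0,.082))
```

```text
mat yellow (array([ 0.4152, -0.1969]), np.float64(0.0003), array([ 130,   19,   66,   71, 2190], dtype=int32))
mat black (array([ 0.4901, -0.3288]), np.float64(0.0013), array([  47,   92,   52,   51, 1272], dtype=int32))
mat red (array([0.4403, 0.2169]), np.float64(0.0004), array([ 457,   37,   74,   77, 2427], dtype=int32))
mat blue (array([0.4963, 0.3686]), np.float64(0.0012), array([ 565,   87,   71,   69, 1836], dtype=int32))
mat green (array([0.5747, 0.2238]), np.float64(0.0036), array([459, 151,  50,  44, 577], dtype=int32))
tin black (array([ 0.5019, -0.0057]), np.float64(0.0013), array([300, 117,  34,  37, 947], dtype=int32))
tin green (array([ 0.659 , -0.0024]), np.float64(0.0005), array([335, 244,   2,   2,   3], dtype=int32))
mug [[0.761 0.051 0.09 ]
 [0.761 0.011 0.09 ]
 [0.761 0.105 0.09 ]] adapter [[ 0.766 -0.09   0.02 ]]
(array([ 49.6,  -1.1, 198.6]), np.float64(0.002))
```

drive_tool([
  {"offset": [30,-4,40],"yaw": 0,"jaw": 85},
  {"offset": [48,-6,95],"yaw": 0,"jaw": 85},
  {"offset": [48,-6,145],"yaw": 0,"jaw": 85},
  {"offset": [48,-6,185],"yaw": 0,"jaw": 85},
  {"offset": [48,-6,198],"yaw": 0,"jaw": 85},
])

```text
time: 2.42
tool_pos: [0.5002, -0.0049, 0.0805]
eef_rot: [0.003, -3.138, -0.0]
ft_force: [0.1, -0.5, 0.7]
opening: 0.994
grip_force: 0.0
```

drive_tool([
  {"offset": [0,0,0],"yaw": 0,"jaw": 60},
  {"offset": [0,0,0],"yaw": 0,"jaw": 50},
  {"offset": [0,0,0],"yaw": 0,"jaw": 44},
  {"offset": [0,0,0],"yaw": 0,"jaw": 44},
  {"offset": [0,0,0],"yaw": 0,"jaw": 44},
], force=25)

```text
time: 3.05
tool_pos: [0.5024, -0.006, 0.0826]
eef_rot: [-0.0, 3.141, -0.0]
ft_force: [0.9, -0.0, -0.6]
opening: 0.516
grip_force: 0.0
```

Run:
```python
from h import *
s=arm.state();print(s['time'],s['tool_pos'],s['ft_force'],s['opening'])
im=cv2.imread('pics/w1.png')[:,:,::-1].copy();p=np.load('w1.npy',allow_pickle=True).item()
HS['green']=((45,85),)
h=cv2.cvtColor(im,cv2.COLOR_RGB2HSV);m=((h[:,:,0]>=45)&(h[:,:,0]<=85)&(h[:,:,1]>90)).astype(np.uint8)
print(disc(m,(482,177),.04,.005,p,38),disc(m,(327,240),.025,.07,p,26))
a=viewer.read_camera('side')[120:280,240:460];b=viewer.read_camera('wrist')[100:400,120:520]
cv2.imwrite('pics/c2.png',np.hstack([cv2.resize(a,(412,300)),b])[:,:,::-1])
```

```text
3.05 [ 0.50236761 -0.00597156  0.08263925] [ 0.90797951 -0.03703911 -0.584489  ] 0.5161896580757841
(array([0.5714, 0.2243]), np.float64(0.0009), array([ 454,  150,   57,   54, 1367], dtype=int32)) (array([0.6386, 0.0062]), np.float64(0.0007), array([ 309,  224,   37,   35, 1045], dtype=int32))
```

View pics/c2.png

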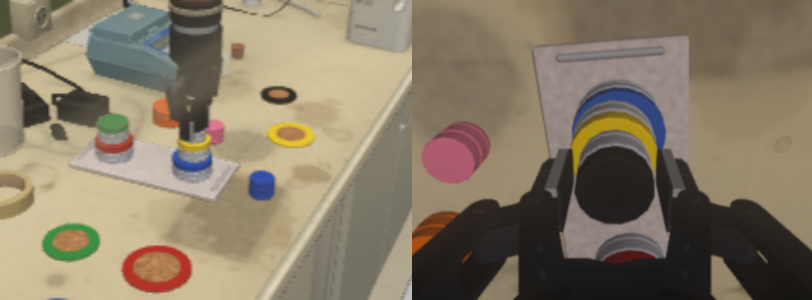

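Black lid centred between the pads (crop 615,185) with yellow below it untouched. Closing and lifting.

drive_tool([
  {"offset": [0,0,0],"yaw": 0,"jaw": 38},
  {"offset": [0,0,0],"yaw": 0,"jaw": 34},
  {"offset": [0,0,0],"yaw": 0,"jaw": 32},
  {"offset": [0,0,0],"yaw": 0,"jaw": 32},
], force=30)

```text
time: 3.65
tool_pos: [0.5023, -0.006, 0.0825]
eef_rot: [-0.0, 3.141, -0.0]
ft_force: [0.5, -0.3, 2.6]
opening: 0.437
grip_force: 30.2
```

drive_tool([
  {"offset": [0,0,-10],"yaw": 0,"jaw": 32},
  {"offset": [0,0,-40],"yaw": 0,"jaw": 32},
  {"offset": [0,0,-70],"yaw": 0,"jaw": 32},
  {"offset": [0,0,-80],"yaw": 0,"jaw": 32},
])

```text
time: 4.15
tool_pos: [0.503, -0.0059, 0.1643]
eef_rot: [-0.0, 3.139, 0.0]
ft_force: [-0.5, -0.7, -0.9]
opening: 0.433
grip_force: 30.2
```

drive_tool([
  {"offset": [4,-55,0],"yaw": 0,"jaw": 32},
  {"offset": [8,-115,0],"yaw": 0,"jaw": 32},
  {"offset": [12,-175,0],"yaw": 0,"jaw": 32},
  {"offset": [12,-235,0],"yaw": 0,"jaw": 32},
  {"offset": [12,-290,0],"yaw": 0,"jaw": 32},
])

```text
time: 4.78
tool_pos: [0.4896, -0.2978, 0.1615]
eef_rot: [-0.0, -3.141, -0.001]
ft_force: [0.8, 0.8, -0.9]
opening: 0.432
grip_force: 30.3
```

drive_tool([
  {"offset": [0,-33,20],"yaw": 0,"jaw": 32},
  {"offset": [0,-33,40],"yaw": 0,"jaw": 32},
  {"offset": [0,-33,40],"yaw": 0,"jaw": 32},
])

```text
time: 5.15
tool_pos: [0.4887, -0.3284, 0.1197]
eef_rot: [-0.001, -3.138, -0.005]
ft_force: [-0.4, 0.3, -0.1]
opening: 0.434
grip_force: 30.4
```

Run:
```python
from h import *
s=arm.state();print(s['time'],s['tool_pos'],s['ft_force'],s['opening'])
p=viewer.camera_params('wrist');im=viewer.read_camera('wrist');cv2.imwrite('pics/w3.png',im[:,:,::-1]);np.save('w3.npy',p)
print(w2p([(.4901,-.3288,.005)],p))
# cork inlay fit in old overview
im=cv2.imread('pics/w1.png')[:,:,::-1].copy();q=np.load('w1.npy',allow_pickle=True).item()
h=cv2.cvtColor(im,cv2.COLOR_RGB2HSV);m=((h[:,:,0]<20)&(h[:,:,1]>95)&(h[:,:,2]>90)).astype(np.uint8)
print('cork',disc(m,(72,117),.019,.005,q,24), disc((h[:,:,2]<90).astype(np.uint8),(72,117),.034,.005,q,38))
for c,x,y,r in [('yellow',163,53,.025),('red',494,75,.031),('blue',601,121,.031),('green',482,177,.025)]: print('cork',c,disc(m,(x,y),r,.005,q,24))
```

```text
5.15 [ 0.48872618 -0.32844971  0.11970249] [-0.41137605  0.27036025 -0.14554554] 0.4338395386014012
[[321.17989433 201.42237813]]
cork (array([ 0.4903, -0.3306]), np.float64(0.0005), array([ 57, 103,  29,  30, 659], dtype=int32)) (array([ 0.4901, -0.3287]), np.float64(0.0004), array([  46,   91,   54,   53, 1506], dtype=int32))
cork yellow (array([ 0.4151, -0.1979]), np.float64(0.0005), array([ 142,   33,   41,   44, 1371], dtype=int32))
cork red (array([0.4383, 0.2164]), np.float64(0.0103), array([ 470,   51,   48,   48, 2304], dtype=int32))
cork blue (array([0.4968, 0.3699]), np.float64(0.0011), array([ 578,   99,   47,   46, 1648], dtype=int32))
cork green (array([0.5721, 0.2254]), np.float64(0.0011), array([465, 161,  35,  33, 891], dtype=int32))
```

View pics/w3.png

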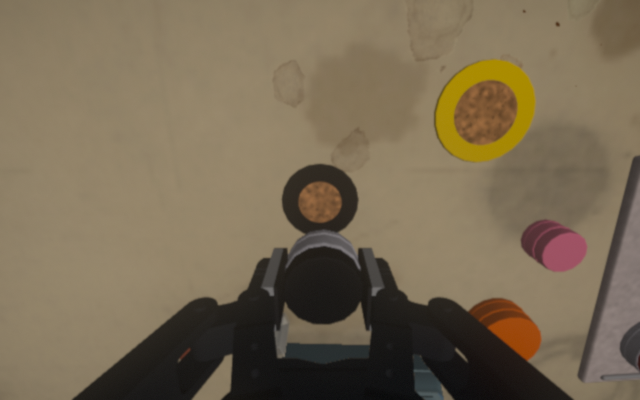

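The held black tin is at (321,285) and its mat at (321,201), as expected under the tool. I check the tin's offset and lower it.

Run:
```python
from h import *
p=np.load('w3.npy',allow_pickle=True).item()
im=cv2.imread('pics/w3.png')[:,:,::-1].copy();h=cv2.cvtColor(im,cv2.COLOR_RGB2HSV)
print(p2w([(321.5,285),(321.5,248),(321.5,323)],.138,p).round(4), disc((h[:,:,2]<75).astype(np.uint8),(320,200),.034,.005,p,38))
print(p2w((322,248),.138,p), disc(mask(im,'yellow'),(486,110),.04,.005,p,60))
```

```text
[[ 0.4845 -0.3286  0.138 ]
 [ 0.4656 -0.3286  0.138 ]
 [ 0.5057 -0.3286  0.138 ]] (array([ 0.4903, -0.3304]), np.float64(0.0009), array([ 282,  164,   76,   71, 2667], dtype=int32))
[[ 0.46563824 -0.3283488   0.138     ]] (array([ 0.4154, -0.198 ]), np.float64(0.0002), array([ 434,   59,  102,  104, 4908], dtype=int32))
```

drive_tool([
  {"offset": [-4.5,-1.5,40],"yaw": 0,"jaw": 32},
  {"offset": [-4.5,-1.5,80],"yaw": 0,"jaw": 32},
  {"offset": [-4.5,-1.5,98],"yaw": 0,"jaw": 32},
  {"offset": [-4.5,-1.5,102],"yaw": 0,"jaw": 32},
  {"offset": [-4.5,-1.5,104],"yaw": 0,"jaw": 32},
])

```text
time: 5.82
tool_pos: [0.4957, -0.3308, 0.0197]
eef_rot: [-0.001, 3.14, -0.002]
ft_force: [-0.5, -0.1, 0.5]
opening: 0.437
grip_force: 30.4
```

drive_tool([
  {"offset": [0,0,0],"yaw": 0,"jaw": 32},
  {"offset": [0,0,0],"yaw": 0,"jaw": 40},
  {"offset": [0,0,0],"yaw": 0,"jaw": 50},
  {"offset": [0,0,0],"yaw": 0,"jaw": 60},
  {"offset": [0,0,0],"yaw": 0,"jaw": 60},
])

```text
time: 6.45
tool_pos: [0.4947, -0.3305, 0.0184]
eef_rot: [-0.0, 3.142, -0.0]
ft_force: [1.2, -0.3, -0.6]
opening: 0.701
grip_force: 0.0
```

drive_tool([
  {"offset": [0,0,-20],"yaw": 0,"jaw": 80},
  {"offset": [0,0,-60],"yaw": 0,"jaw": 85},
  {"offset": [-20,0,-110],"yaw": 0,"jaw": 85},
  {"offset": [-30,20,-150],"yaw": 0,"jaw": 85},
  {"offset": [-30,20,-150],"yaw": 0,"jaw": 85},
])

```text
time: 7.08
tool_pos: [0.527, -0.3104, 0.1723]
eef_rot: [-0.003, 3.136, -0.005]
ft_force: [1.0, -0.5, -0.3]
opening: 0.992
grip_force: 0.0
```

Run:
```python
from h import *
s=arm.state();print(s['time'],s['tool_pos'],s['ft_force'],s['opening'])
p=viewer.camera_params('wrist');im=viewer.read_camera('wrist');cv2.imwrite('pics/w4.png',im[:,:,::-1]);np.save('w4.npy',p)
u=w2p([(.49,-.33,.035)],p)[0];print(u)
h=cv2.cvtColor(im,cv2.COLOR_RGB2HSV);m=(h[:,:,2]<75).astype(np.uint8)
x,y=map(int,u);cv2.imwrite('pics/w4c.png',cv2.resize(im[y-60:y+60,x-80:x+80,::-1],None,fx=3,fy=3,interpolation=2))
```

```text
7.075 [ 0.52697751 -0.31043162  0.17225113] [ 0.97017504 -0.47300839 -0.28288446] 0.9920508961362249
[300.94344391 152.05041643]
```

View pics/w4c.png

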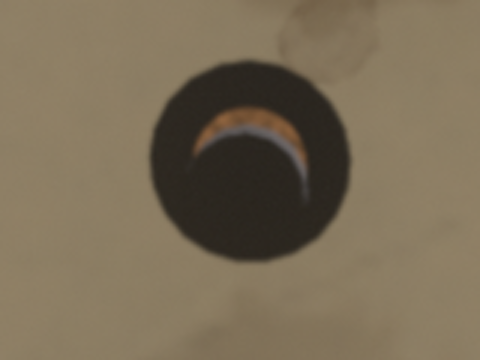

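Run:
```python
from h import *
p=np.load('w4.npy',allow_pickle=True).item();im=cv2.imread('pics/w4.png')[:,:,::-1].copy()
h=cv2.cvtColor(im,cv2.COLOR_RGB2HSV);print(disc((h[:,:,2]<85).astype(np.uint8),(301,153),.034,.005,p,45))
print(im[80:115:1,303].tolist()) 
f=lambda cx,cy:(301-1+ -80+cx/3+0,152-60+cy/3)
print('cork near',p2w(f(250,106),.005,p),'base near',p2w(f(250,123),.005,p),'lid edge low',p2w(f(250,136),.02,p))
```

```text
(array([ 0.4899, -0.3303]), np.float64(0.0008), array([ 270,  112,   67,   67, 3176], dtype=int32))
[[127, 111, 86], [126, 110, 85], [126, 110, 85], [127, 111, 86], [127, 110, 85], [125, 109, 84], [127, 111, 86], [126, 110, 86], [128, 111, 86], [127, 111, 86], [128, 111, 87], [129, 113, 89], [131, 115, 90], [132, 116, 91], [134, 118, 93], [136, 120, 95], [136, 120, 95], [137, 121, 96], [137, 121, 96], [138, 124, 99], [139, 124, 99], [138, 124, 99], [138, 123, 98], [139, 124, 99], [138, 123, 98], [138, 124, 98], [138, 124, 99], [138, 124, 98], [138, 123, 99], [138, 124, 99], [134, 120, 95], [115, 103, 82], [77, 70, 56], [49, 45, 36], [43, 38, 32]]
cork near [[ 0.47109633 -0.32933351  0.005     ]] base near [[ 0.47656169 -0.32943983  0.005     ]] lid edge low [[ 0.47879339 -0.32854744  0.02      ]]
```

The black tin stands on its mat but sits about 5 mm too far in +x (base near edge at x 0.4766 against 0.4711 for the cork). The tool position was the better reference, so I regrasp and shift it 5 mm back.

drive_tool([
  {"offset": [30,-20,60],"yaw": 0,"jaw": 85},
  {"offset": [30,-20,110],"yaw": 0,"jaw": 75},
  {"offset": [30,-20,140],"yaw": 0,"jaw": 65},
  {"offset": [30,-20,149],"yaw": 0,"jaw": 60},
  {"offset": [30,-20,149],"yaw": 0,"jaw": 50},
])

```text
time: 7.75
tool_pos: [0.4943, -0.3303, 0.0188]
eef_rot: [0.0, -3.14, -0.001]
ft_force: [-0.3, -1.0, 0.2]
opening: 0.583
grip_force: 0.0
```

drive_tool([
  {"offset": [0,0,0],"yaw": 0,"jaw": 40},
  {"offset": [0,0,0],"yaw": 0,"jaw": 32},
  {"offset": [0,0,0],"yaw": 0,"jaw": 32},
  {"offset": [0,0,0],"yaw": 0,"jaw": 32},
  {"offset": [0,0,0],"yaw": 0,"jaw": 32},
])

```text
time: 8.38
tool_pos: [0.4958, -0.3311, 0.021]
eef_rot: [-0.0, 3.139, -0.003]
ft_force: [-0.2, -0.4, 5.0]
opening: 0.432
grip_force: 30.7
```

drive_tool([
  {"offset": [0,0,-5],"yaw": 0,"jaw": 32},
  {"offset": [5,0,-5],"yaw": 0,"jaw": 32},
  {"offset": [5,0,-2],"yaw": 0,"jaw": 32},
  {"offset": [5,0,0],"yaw": 0,"jaw": 32},
  {"offset": [5,0,0],"yaw": 0,"jaw": 32},
])

```text
time: 9.0
tool_pos: [0.4892, -0.3303, 0.0209]
eef_rot: [-0.0, 3.142, -0.001]
ft_force: [-6.5, 2.9, 14.9]
opening: 0.432
grip_force: 31.6
```

drive_tool([
  {"offset": [0,0,0],"yaw": 0,"jaw": 40},
  {"offset": [0,0,0],"yaw": 0,"jaw": 50},
  {"offset": [0,0,0],"yaw": 0,"jaw": 60},
  {"offset": [0,0,0],"yaw": 0,"jaw": 65},
  {"offset": [0,0,-20],"yaw": 0,"jaw": 80},
])

```text
time: 9.62
tool_pos: [0.4886, -0.3297, 0.0377]
eef_rot: [0.0, -3.139, -0.003]
ft_force: [0.1, 0.2, -0.4]
opening: 0.935
grip_force: 0.0
```

drive_tool([
  {"offset": [0,0,-60],"yaw": 0,"jaw": 85},
  {"offset": [0,10,-110],"yaw": 0,"jaw": 85},
  {"offset": [-20,50,-150],"yaw": 0,"jaw": 85},
  {"offset": [-40,100,-150],"yaw": 0,"jaw": 85},
  {"offset": [-40,100,-150],"yaw": 0,"jaw": 85},
])

```text
time: 10.25
tool_pos: [0.5311, -0.2277, 0.19]
eef_rot: [-0.007, 3.14, 0.0]
ft_force: [-0.4, 0.3, 0.1]
opening: 0.997
grip_force: 0.0
```

```bash
cat >> h.py <<'E'
def shot(name):
    s=arm.state();print('t',s['time'],s['tool_pos'].round(4),s['ft_force'].round(1))
    p=viewer.camera_params('wrist');im=viewer.read_camera('wrist');cv2.imwrite(f'pics/{name}.png',im[:,:,::-1]);np.save(f'{name}.npy',p);return im,p
def gmask(im):
    h=cv2.cvtColor(im,cv2.COLOR_RGB2HSV);return ((h[:,:,0]>=45)&(h[:,:,0]<=85)&(h[:,:,1]>90)).astype(np.uint8)
def crop(im,P,p,name,w=80):
    x,y=w2p([P],p)[0].astype(int);y0=max(0,y-w*3//4);x0=max(0,x-w)
    c=im[y0:y0+w*3//2,x0:x0+2*w];cv2.imwrite(f'pics/{name}.png',cv2.resize(c[:,:,::-1],None,fx=3,fy=3,interpolation=2));return x0,y0
E
python3 - <<'E'
from h import *
im,p=shot('w5')
h=cv2.cvtColor(im,cv2.COLOR_RGB2HSV);x,y=w2p([(.49,-.33,.005)],p)[0].astype(int);print(x,y,p2w((x,y),.005,p))
m=((h[:,:,0]<20)&(h[:,:,1]>95)&(h[:,:,2]>90)).astype(np.uint8)
sub=m[y-45:y+45,x-45:x+45];print('cork px',sub.sum())
k=((h[:,:,1]<50)&(h[:,:,2]>75)).astype(np.uint8)[y-45:y+45,x-45:x+45];ys,xs=np.nonzero(k);print('metal',len(ys))
if len(ys):print(p2w(np.c_[xs+x-45,ys+y-45],.005,p)[:,:2].min(0))
yl=w2p([(.502,-.0057,.07)],p)[0];print(yl,disc(mask(im,'yellow'),yl,.025,.07,p,40))
E
```

```text
t 10.25 [ 0.5311 -0.2277  0.19  ] [-0.4  0.3  0.1]
225 140 [[ 0.48958073 -0.33008343  0.005     ]]
cork px 0
metal 202
[ 0.47016581 -0.33544397]
[578.83062555 166.51547078] (array([ 0.5011, -0.0091]), np.float64(0.0019), array([ 542,  137,   66,   56, 2886], dtype=int32))
```

Now no cork shows and the base near edge is at x 0.470, so black is centred. Next is yellow: I take an overview first.

drive_tool([
  {"offset": [-5,58,-15],"yaw": 0,"jaw": 85},
  {"offset": [-10,116,-32],"yaw": 0,"jaw": 85},
  {"offset": [-20,174,-32],"yaw": 0,"jaw": 85},
  {"offset": [-20,230,-32],"yaw": 0,"jaw": 85},
  {"offset": [-20,230,-32],"yaw": 0,"jaw": 85},
])

```text
time: 10.92
tool_pos: [0.5494, 0.0019, 0.2208]
eef_rot: [0.006, -3.141, -0.0]
ft_force: [0.6, -0.7, 0.5]
opening: 0.999
grip_force: 0.0
```

Run:
```python
from h import *
im,p=shot('w6')
yl=w2p([(.502,-.0057,.07)],p)[0];print(yl,disc(mask(im,'yellow'),yl,.025,.07,p,50))
g=w2p([(.638,.004,.07)],p)[0];print(disc(gmask(im),g,.025,.07,p,50))
crop(im,(.57,0,.07),p,'c6',130)
```

```text
t 10.925 [0.5494 0.0019 0.2208] [ 0.6 -0.7  0.5]
[314.06332794 139.37538888] (array([ 0.5015, -0.0065]), np.float64(0.0008), array([ 288,  112,   51,   53, 2125], dtype=int32))
(array([0.6383, 0.006 ]), np.float64(0.0007), array([ 304,  245,   44,   42, 1438], dtype=int32))
```

View pics/c6.png

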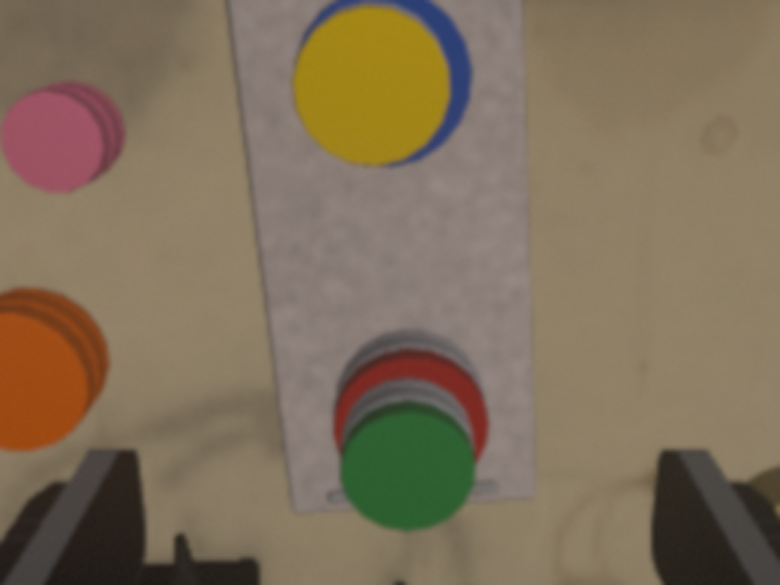

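The crop shows yellow (375,85) on blue, and green (405,465) on red. Pink and orange stay clear of the fingers. I descend on yellow.

drive_tool([
  {"offset": [30,-4,40],"yaw": 0,"jaw": 85},
  {"offset": [47.5,-6.5,90],"yaw": 0,"jaw": 85},
  {"offset": [47.5,-6.5,135],"yaw": 0,"jaw": 85},
  {"offset": [47.5,-6.5,160],"yaw": 0,"jaw": 80},
  {"offset": [47.5,-6.5,167],"yaw": 0,"jaw": 75},
])

```text
time: 11.6
tool_pos: [0.5007, -0.0087, 0.0525]
eef_rot: [-0.004, -3.138, 0.001]
ft_force: [0.7, -0.1, 0.7]
opening: 0.876
grip_force: 0.0
```

drive_tool([
  {"offset": [0,0,0],"yaw": 0,"jaw": 65},
  {"offset": [0,0,0],"yaw": 0,"jaw": 55},
  {"offset": [0,0,0],"yaw": 0,"jaw": 45},
  {"offset": [0,0,0],"yaw": 0,"jaw": 44},
  {"offset": [0,0,0],"yaw": 0,"jaw": 44},
])

```text
time: 12.22
tool_pos: [0.5033, -0.0072, 0.0558]
eef_rot: [-0.0, 3.139, -0.001]
ft_force: [-0.5, -1.8, 6.3]
opening: 0.574
grip_force: 31.7
```

drive_tool([
  {"offset": [0,0,0],"yaw": 0,"jaw": 44},
  {"offset": [0,0,-15],"yaw": 0,"jaw": 44},
  {"offset": [0,0,-50],"yaw": 0,"jaw": 44},
  {"offset": [0,0,-80],"yaw": 0,"jaw": 44},
  {"offset": [0,0,-80],"yaw": 0,"jaw": 44},
])

```text
time: 12.85
tool_pos: [0.5038, -0.0068, 0.1374]
eef_rot: [-0.001, 3.136, 0.0]
ft_force: [-0.6, 0.6, -2.1]
opening: 0.571
grip_force: 31.5
```

drive_tool([
  {"offset": [22,-48,0],"yaw": 0,"jaw": 44},
  {"offset": [44,-96,0],"yaw": 0,"jaw": 44},
  {"offset": [66,-144,0],"yaw": 0,"jaw": 44},
  {"offset": [87,-191.5,0],"yaw": 0,"jaw": 44},
  {"offset": [87,-191.5,30],"yaw": 0,"jaw": 44},
])

```text
time: 13.48
tool_pos: [0.415, -0.2016, 0.1052]
eef_rot: [0.008, 3.139, -0.003]
ft_force: [0.3, -0.1, -1.1]
opening: 0.568
grip_force: 31.6
```

drive_tool([
  {"offset": [0,0,35],"yaw": 0,"jaw": 44},
  {"offset": [0,0,65],"yaw": 0,"jaw": 44},
  {"offset": [0,0,80],"yaw": 0,"jaw": 44},
  {"offset": [0,0,84],"yaw": 0,"jaw": 44},
  {"offset": [0,0,84],"yaw": 0,"jaw": 44},
])

```text
time: 14.1
tool_pos: [0.4151, -0.1982, 0.0209]
eef_rot: [0.001, -3.141, -0.0]
ft_force: [0.4, 0.3, -0.1]
opening: 0.573
grip_force: 31.6
```

drive_tool([
  {"offset": [0,0,0],"yaw": 0,"jaw": 50},
  {"offset": [0,0,0],"yaw": 0,"jaw": 60},
  {"offset": [0,0,0],"yaw": 0,"jaw": 70},
  {"offset": [0,0,0],"yaw": 0,"jaw": 75},
  {"offset": [0,0,-20],"yaw": 0,"jaw": 80},
])

```text
time: 14.72
tool_pos: [0.4141, -0.1979, 0.0393]
eef_rot: [0.0, -3.139, -0.002]
ft_force: [-0.1, 0.4, 0.0]
opening: 0.934
grip_force: 0.0
```

drive_tool([
  {"offset": [0,0,-60],"yaw": 0,"jaw": 85},
  {"offset": [0,0,-110],"yaw": 0,"jaw": 85},
  {"offset": [-40,40,-160],"yaw": 0,"jaw": 85},
  {"offset": [-80,85,-180],"yaw": 0,"jaw": 85},
  {"offset": [-80,85,-180],"yaw": 0,"jaw": 85},
])

```text
time: 15.35
tool_pos: [0.4976, -0.1117, 0.2219]
eef_rot: [-0.005, 3.138, -0.001]
ft_force: [0.6, -1.2, 0.4]
opening: 0.998
grip_force: 0.0
```

Run:
```python
from h import *
im,p=shot('w7');print(crop(im,(.415,-.198,.02),p,'c7',60))
h=cv2.cvtColor(im,cv2.COLOR_RGB2HSV);x,y=w2p([(.415,-.198,.005)],p)[0].astype(int);print(x,y)
m=((h[:,:,0]<20)&(h[:,:,1]>95)&(h[:,:,2]>90)).astype(np.uint8)
w=40;y0=max(0,y-w);print('cork px',m[y0:y+w,x-w:x+w].sum())
```

```text
t 15.35 [ 0.4976 -0.1117  0.2219] [ 0.6 -1.2  0.4]
(np.int64(180), np.int64(53))
244 98
cork px 30
```

View pics/c7.png

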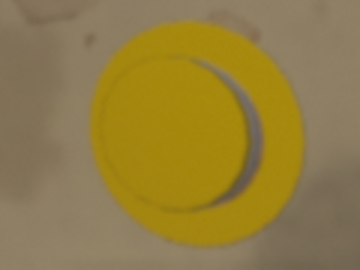

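The crop shows yellow centred on its mat (metal crescent at right, no cork visible). Next is green.

drive_tool([
  {"offset": [-43,35,0],"yaw": 0,"jaw": 85},
  {"offset": [-86,70,0],"yaw": 0,"jaw": 85},
  {"offset": [-129,106,0],"yaw": 0,"jaw": 85},
  {"offset": [-143.5,118.5,40],"yaw": 0,"jaw": 85},
  {"offset": [-143.5,118.5,80],"yaw": 0,"jaw": 85},
])

```text
time: 16.02
tool_pos: [0.639, 0.0052, 0.1378]
eef_rot: [0.002, -3.14, 0.001]
ft_force: [-0.4, -1.1, -0.7]
opening: 0.992
grip_force: 0.0
```

drive_tool([
  {"offset": [0,0,40],"yaw": 0,"jaw": 85},
  {"offset": [0,0,70],"yaw": 0,"jaw": 82},
  {"offset": [0,0,82],"yaw": 0,"jaw": 78},
  {"offset": [0,0,86],"yaw": 0,"jaw": 74},
  {"offset": [0,0,86],"yaw": 0,"jaw": 66},
])

```text
time: 16.65
tool_pos: [0.6391, 0.0048, 0.0552]
eef_rot: [0.0, 3.14, -0.0]
ft_force: [0.4, 0.7, -0.5]
opening: 0.778
grip_force: 0.0
```

drive_tool([
  {"offset": [0,0,0],"yaw": 0,"jaw": 56},
  {"offset": [0,0,0],"yaw": 0,"jaw": 46},
  {"offset": [0,0,0],"yaw": 0,"jaw": 44},
  {"offset": [0,0,0],"yaw": 0,"jaw": 44},
  {"offset": [0,0,0],"yaw": 0,"jaw": 44},
])

```text
time: 17.27
tool_pos: [0.6395, 0.0051, 0.0559]
eef_rot: [-0.0, 3.139, -0.0]
ft_force: [-0.7, 0.6, 5.5]
opening: 0.575
grip_force: 31.7
```

drive_tool([
  {"offset": [0,0,-15],"yaw": 0,"jaw": 44},
  {"offset": [0,0,-40],"yaw": 0,"jaw": 44},
  {"offset": [0,0,-70],"yaw": 0,"jaw": 44},
  {"offset": [0,0,-80],"yaw": 0,"jaw": 44},
  {"offset": [0,0,-80],"yaw": 0,"jaw": 44},
])

```text
time: 17.9
tool_pos: [0.639, 0.0052, 0.1349]
eef_rot: [-0.0, 3.14, 0.0]
ft_force: [0.6, -0.6, -1.6]
opening: 0.575
grip_force: 31.4
```

Run:
```python
from h import *
im,p=shot('w8')
g=w2p([(.638,.004,.15)],p)[0];print('held green',g,disc(gmask(im),g,.025,.152,p,60))
g=w2p([(.5717,.225,.005)],p)[0];print('green mat',g,disc(gmask(im),g,.04,.005,p,60))
g=w2p([(.502,-.002,.04)],p)[0];print('blue',g,disc(mask(im,'blue'),g,.031,.04,p,60))
g=w2p([(.44,.217,.005)],p)[0];print('red mat',g,disc(mask(im,'red'),g,.046,.005,p,60))
```

```text
t 17.9 [0.639  0.0052 0.1349] [ 0.6 -0.6 -1.6]
held green [319.29088453 287.03644581] (array([0.6356, 0.0054]), np.float64(0.0006), array([ 270,  234,  106,   97, 7863], dtype=int32))
green mat [579.62049928 118.81527165] (array([0.5717, 0.2239]), np.float64(0.0004), array([ 530,   69,   99,   96, 4220], dtype=int32))
blue [311.11549431  14.58094902] (array([ 0.5021, -0.0029]), np.float64(0.0008), array([ 265,    0,   90,   67, 4955], dtype=int32))
red mat [620.36621342 -72.98546095] (array([0.4399, 0.217 ]), np.float64(0.0002), array([588,   0,  28,   3,  66], dtype=int32))
```

drive_tool([
  {"offset": [17,55,0],"yaw": 0,"jaw": 44},
  {"offset": [34,110,0],"yaw": 0,"jaw": 44},
  {"offset": [51,165,0],"yaw": 0,"jaw": 44},
  {"offset": [67,219,0],"yaw": 0,"jaw": 44},
  {"offset": [67,219,30],"yaw": 0,"jaw": 44},
])

```text
time: 18.58
tool_pos: [0.5711, 0.2282, 0.1047]
eef_rot: [-0.009, 3.139, 0.003]
ft_force: [0.7, -0.8, -1.5]
opening: 0.573
grip_force: 31.5
```

drive_tool([
  {"offset": [0,0,35],"yaw": 0,"jaw": 44},
  {"offset": [0,0,65],"yaw": 0,"jaw": 44},
  {"offset": [0,0,80],"yaw": 0,"jaw": 44},
  {"offset": [0,0,84],"yaw": 0,"jaw": 44},
  {"offset": [0,0,84],"yaw": 0,"jaw": 44},
])

```text
time: 19.2
tool_pos: [0.5714, 0.224, 0.0204]
eef_rot: [0.0, -3.141, 0.0]
ft_force: [0.2, 1.2, -1.4]
opening: 0.571
grip_force: 32.2
```

drive_tool([
  {"offset": [0,0,0],"yaw": 0,"jaw": 50},
  {"offset": [0,0,0],"yaw": 0,"jaw": 60},
  {"offset": [0,0,0],"yaw": 0,"jaw": 70},
  {"offset": [0,0,0],"yaw": 0,"jaw": 75},
  {"offset": [0,0,-20],"yaw": 0,"jaw": 80},
])

```text
time: 19.82
tool_pos: [0.5704, 0.2236, 0.0389]
eef_rot: [0.0, -3.138, 0.002]
ft_force: [-0.4, 0.9, 0.6]
opening: 0.937
grip_force: 0.0
```

drive_tool([
  {"offset": [0,0,-60],"yaw": 0,"jaw": 85},
  {"offset": [0,0,-110],"yaw": 0,"jaw": 85},
  {"offset": [-40,-40,-160],"yaw": 0,"jaw": 85},
  {"offset": [-70,-90,-200],"yaw": 0,"jaw": 85},
  {"offset": [-70,-90,-200],"yaw": 0,"jaw": 85},
])

```text
time: 20.45
tool_pos: [0.6437, 0.1321, 0.2431]
eef_rot: [0.003, 3.137, 0.001]
ft_force: [0.2, 1.2, 0.3]
opening: 0.994
grip_force: 0.0
```

Run:
```python
from h import *
im,p=shot('w9')
for c,P,r,z in [('red',(.638,.004,.04),.031,.04),('blue',(.502,-.003,.04),.031,.04),('red',(.44,.217,.005),.046,.005),('blue',(.4963,.3695,.005),.046,.005)]:
    g=w2p([P],p)[0];print(c,z,g.round(),disc(mask(im,c),g,r,z,p,55))
h=cv2.cvtColor(im,cv2.COLOR_RGB2HSV);x,y=w2p([(.572,.2245,.005)],p)[0].astype(int);print(x,y)
m=((h[:,:,0]<20)&(h[:,:,1]>95)&(h[:,:,2]>90)).astype(np.uint8);print('cork px',m[max(0,y-35):y+35,x-35:x+35].sum())
```

```text
t 20.45 [0.6437 0.1321 0.2431] [0.2 1.2 0.3]
red 0.04 [211. 169.] (array([0.638 , 0.0083]), np.float64(0.0008), array([ 188,  143,   54,   52, 2170], dtype=int32))
blue 0.04 [187.  37.] (array([ 0.503 , -0.0024]), np.float64(0.0009), array([ 157,    4,   62,   67, 3222], dtype=int32))
red 0.005 [403. -25.] (array([0.4401, 0.2165]), np.float64(0.0002), array([ 363,    0,   76,   26, 1124], dtype=int32))
blue 0.005 [537.  36.] (array([0.496 , 0.3686]), np.float64(0.0008), array([ 494,    0,   85,   81, 2567], dtype=int32))
399 107
cork px 0
```

View pics/w9.png

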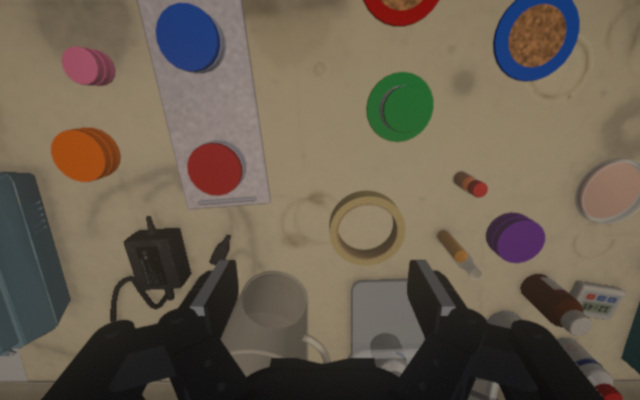

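Green is centred with no cork visible. The bottom tins red (215,168) and blue (188,37) are standing free. Now red.

drive_tool([
  {"offset": [1,-50,30],"yaw": 0,"jaw": 85},
  {"offset": [3,-105,60],"yaw": 0,"jaw": 85},
  {"offset": [3,-127,100],"yaw": 0,"jaw": 85},
  {"offset": [3,-127,145],"yaw": 0,"jaw": 85},
  {"offset": [3,-127,165],"yaw": 0,"jaw": 85},
])

```text
time: 21.12
tool_pos: [0.6364, 0.0071, 0.0716]
eef_rot: [-0.0, -3.137, -0.0]
ft_force: [0.4, 0.5, -0.6]
opening: 0.995
grip_force: 0.0
```

drive_tool([
  {"offset": [0,0,25],"yaw": 0,"jaw": 85},
  {"offset": [0,0,42],"yaw": 0,"jaw": 85},
  {"offset": [0,0,50],"yaw": 0,"jaw": 84},
  {"offset": [0,0,50],"yaw": 0,"jaw": 78},
  {"offset": [0,0,50],"yaw": 0,"jaw": 70},
])

```text
time: 21.75
tool_pos: [0.6393, 0.0072, 0.0263]
eef_rot: [-0.0, 3.14, 0.0]
ft_force: [0.0, -0.3, 0.1]
opening: 0.817
grip_force: 0.0
```

drive_tool([
  {"offset": [0,0,0],"yaw": 0,"jaw": 62},
  {"offset": [0,0,0],"yaw": 0,"jaw": 56},
  {"offset": [0,0,0],"yaw": 0,"jaw": 56},
  {"offset": [0,0,0],"yaw": 0,"jaw": 56},
  {"offset": [0,0,0],"yaw": 0,"jaw": 56},
], force=40)

```text
time: 22.38
tool_pos: [0.6395, 0.0073, 0.0268]
eef_rot: [-0.0, 3.139, 0.001]
ft_force: [-0.8, 0.8, 5.4]
opening: 0.705
grip_force: 43.8
```

drive_tool([
  {"offset": [0,0,-15],"yaw": 0,"jaw": 56},
  {"offset": [0,0,-40],"yaw": 0,"jaw": 56},
  {"offset": [0,0,-70],"yaw": 0,"jaw": 56},
  {"offset": [0,0,-100],"yaw": 0,"jaw": 56},
  {"offset": [0,0,-100],"yaw": 0,"jaw": 56},
])

```text
time: 23.0
tool_pos: [0.6403, 0.007, 0.1287]
eef_rot: [-0.0, 3.136, -0.0]
ft_force: [0.4, 0.8, -1.4]
opening: 0.709
grip_force: 43.7
```

drive_tool([
  {"offset": [40,42,0],"yaw": 0,"jaw": 56},
  {"offset": [80,84,0],"yaw": 0,"jaw": 56},
  {"offset": [120,126,0],"yaw": 0,"jaw": 56},
  {"offset": [160,168,0],"yaw": 0,"jaw": 56},
  {"offset": [198.5,209,0],"yaw": 0,"jaw": 56},
])

```text
time: 23.62
tool_pos: [0.4381, 0.2168, 0.1243]
eef_rot: [-0.0, -3.14, 0.001]
ft_force: [0.4, 0.2, -1.1]
opening: 0.705
grip_force: 43.7
```

drive_tool([
  {"offset": [0,0,30],"yaw": 0,"jaw": 56},
  {"offset": [0,0,70],"yaw": 0,"jaw": 56},
  {"offset": [0,0,98],"yaw": 0,"jaw": 56},
  {"offset": [0,0,104],"yaw": 0,"jaw": 56},
  {"offset": [0,0,104],"yaw": 0,"jaw": 56},
])

```text
time: 24.25
tool_pos: [0.4391, 0.2156, 0.0211]
eef_rot: [0.0, -3.14, 0.001]
ft_force: [-1.6, -0.4, 0.1]
opening: 0.706
grip_force: 45.4
```

drive_tool([
  {"offset": [0,0,0],"yaw": 0,"jaw": 60},
  {"offset": [0,0,0],"yaw": 0,"jaw": 68},
  {"offset": [0,0,0],"yaw": 0,"jaw": 76},
  {"offset": [0,0,0],"yaw": 0,"jaw": 82},
  {"offset": [0,0,-20],"yaw": 0,"jaw": 85},
])

```text
time: 24.88
tool_pos: [0.4391, 0.2155, 0.0402]
eef_rot: [0.0, -3.139, 0.002]
ft_force: [-1.1, -0.8, 0.1]
opening: 0.994
grip_force: 0.0
```

drive_tool([
  {"offset": [0,0,-60],"yaw": 0,"jaw": 85},
  {"offset": [-20,-30,-110],"yaw": 0,"jaw": 85},
  {"offset": [-50,-70,-150],"yaw": 0,"jaw": 85},
  {"offset": [-80,-120,-180],"yaw": 0,"jaw": 85},
  {"offset": [-100,-170,-180],"yaw": 0,"jaw": 85},
])

```text
time: 25.5
tool_pos: [0.5424, 0.0449, 0.2241]
eef_rot: [-0.002, 3.136, 0.001]
ft_force: [1.3, -0.2, 0.1]
opening: 0.996
grip_force: 0.0
```

drive_tool([
  {"offset": [0,0,0],"yaw": 0,"jaw": 85},
  {"offset": [0,0,0],"yaw": 0,"jaw": 85},
])

```text
time: 25.75
tool_pos: [0.54, 0.046, 0.2209]
eef_rot: [-0.001, -3.141, -0.0]
ft_force: [0.4, -0.2, 0.2]
opening: 0.997
grip_force: 0.0
```

Run:
```python
from h import *
im,p=shot('w10')
for c,P,r,z in [('blue',(.502,-.003,.04),.031,.04),('blue',(.4963,.3695,.005),.046,.005)]:
    g=w2p([P],p)[0];print(c,z,g.round(),disc(mask(im,c),g,r,z,p,55))
h=cv2.cvtColor(im,cv2.COLOR_RGB2HSV);x,y=w2p([(.44,.2167,.005)],p)[0].astype(int);print(x,y)
m=((h[:,:,0]<20)&(h[:,:,1]>95)&(h[:,:,2]>90)).astype(np.uint8);print('cork/red-ish px',m[max(0,y-20):y+20,x-20:x+20].sum())
crop(im,(.44,.2167,.01),p,'c10',70)
```

```text
t 25.75 [0.54   0.046  0.2209] [ 0.4 -0.2  0.2]
blue 0.04 [275. 145.] (array([ 0.5021, -0.0026]), np.float64(0.0014), array([ 247,  116,   57,   57, 2541], dtype=int32))
blue 0.005 [603. 135.] (array([0.4963, 0.3687]), np.float64(0.0012), array([ 562,   94,   78,   79, 2342], dtype=int32))
478 82
cork/red-ish px 1329
```

View pics/c10.png

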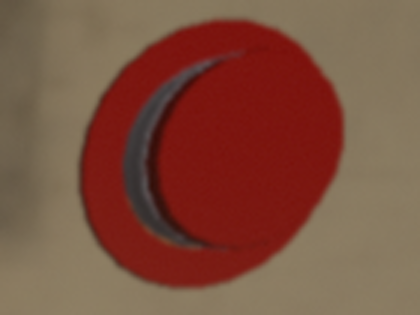

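Red is centred (the metal crescent is even, with only a trace of cork). Now blue.

drive_tool([
  {"offset": [20,-30,30],"yaw": 0,"jaw": 85},
  {"offset": [37.5,-49.5,70],"yaw": 0,"jaw": 85},
  {"offset": [37.5,-49.5,120],"yaw": 0,"jaw": 85},
  {"offset": [37.5,-49.5,150],"yaw": 0,"jaw": 85},
  {"offset": [37.5,-49.5,150],"yaw": 0,"jaw": 85},
])

```text
time: 26.42
tool_pos: [0.5002, -0.0021, 0.0692]
eef_rot: [0.004, -3.137, -0.0]
ft_force: [-0.5, -0.4, 0.7]
opening: 0.996
grip_force: 0.0
```

drive_tool([
  {"offset": [0,0,22],"yaw": 0,"jaw": 85},
  {"offset": [0,0,38],"yaw": 0,"jaw": 85},
  {"offset": [0,0,46],"yaw": 0,"jaw": 84},
  {"offset": [0,0,46],"yaw": 0,"jaw": 78},
  {"offset": [0,0,46],"yaw": 0,"jaw": 70},
])

```text
time: 27.05
tool_pos: [0.5031, -0.0034, 0.026]
eef_rot: [-0.0, 3.141, 0.0]
ft_force: [-0.1, -0.3, 0.1]
opening: 0.822
grip_force: 0.0
```

drive_tool([
  {"offset": [0,0,0],"yaw": 0,"jaw": 62},
  {"offset": [0,0,0],"yaw": 0,"jaw": 56},
  {"offset": [0,0,0],"yaw": 0,"jaw": 56},
  {"offset": [0,0,0],"yaw": 0,"jaw": 56},
  {"offset": [0,0,0],"yaw": 0,"jaw": 56},
], force=40)

```text
time: 27.68
tool_pos: [0.5032, -0.0034, 0.0264]
eef_rot: [-0.0, 3.14, 0.0]
ft_force: [-1.8, -0.3, 6.1]
opening: 0.708
grip_force: 42.9
```

drive_tool([
  {"offset": [0,0,-15],"yaw": 0,"jaw": 56},
  {"offset": [0,0,-40],"yaw": 0,"jaw": 56},
  {"offset": [0,0,-70],"yaw": 0,"jaw": 56},
  {"offset": [0,0,-100],"yaw": 0,"jaw": 56},
  {"offset": [0,0,-100],"yaw": 0,"jaw": 56},
])

```text
time: 28.3
tool_pos: [0.5043, -0.0035, 0.1283]
eef_rot: [-0.0, 3.136, -0.0]
ft_force: [0.2, 0.2, -1.2]
opening: 0.709
grip_force: 44.0
```

drive_tool([
  {"offset": [1,55,0],"yaw": 0,"jaw": 56},
  {"offset": [2,112,0],"yaw": 0,"jaw": 56},
  {"offset": [3,168,0],"yaw": 0,"jaw": 56},
  {"offset": [4,225,0],"yaw": 0,"jaw": 56},
  {"offset": [5,280,0],"yaw": 0,"jaw": 56},
])

```text
time: 28.92
tool_pos: [0.4968, 0.2782, 0.1242]
eef_rot: [0.0, -3.14, 0.001]
ft_force: [1.1, -0.0, -1.1]
opening: 0.706
grip_force: 44.2
```

drive_tool([
  {"offset": [1,50,0],"yaw": 0,"jaw": 56},
  {"offset": [1,92,0],"yaw": 0,"jaw": 56},
  {"offset": [1,92,0],"yaw": 0,"jaw": 56},
  {"offset": [1,92,30],"yaw": 0,"jaw": 56},
  {"offset": [1,92,60],"yaw": 0,"jaw": 56},
])

```text
time: 29.55
tool_pos: [0.4964, 0.3675, 0.0641]
eef_rot: [-0.0, -3.141, 0.001]
ft_force: [-0.1, 0.7, -1.5]
opening: 0.706
grip_force: 44.4
```

drive_tool([
  {"offset": [0,0,28],"yaw": 0,"jaw": 56},
  {"offset": [0,0,40],"yaw": 0,"jaw": 56},
  {"offset": [0,0,44],"yaw": 0,"jaw": 56},
  {"offset": [0,0,44],"yaw": 0,"jaw": 56},
])

```text
time: 30.05
tool_pos: [0.4969, 0.3682, 0.0221]
eef_rot: [0.001, 3.141, 0.0]
ft_force: [-0.3, -0.1, -0.8]
opening: 0.708
grip_force: 44.3
```

drive_tool([
  {"offset": [0,0,0],"yaw": 0,"jaw": 60},
  {"offset": [0,0,0],"yaw": 0,"jaw": 68},
  {"offset": [0,0,0],"yaw": 0,"jaw": 76},
  {"offset": [0,0,0],"yaw": 0,"jaw": 82},
  {"offset": [0,0,-20],"yaw": 0,"jaw": 85},
])

```text
time: 30.68
tool_pos: [0.4956, 0.3679, 0.04]
eef_rot: [0.0, -3.139, 0.003]
ft_force: [-0.6, 0.0, -0.5]
opening: 0.996
grip_force: 0.0
```

drive_tool([
  {"offset": [0,0,-60],"yaw": 0,"jaw": 85},
  {"offset": [-20,-30,-110],"yaw": 0,"jaw": 85},
  {"offset": [-40,-80,-150],"yaw": 0,"jaw": 85},
  {"offset": [-60,-130,-190],"yaw": 0,"jaw": 85},
  {"offset": [-60,-190,-240],"yaw": 0,"jaw": 85},
])

```text
time: 31.3
tool_pos: [0.5566, 0.1959, 0.2665]
eef_rot: [-0.0, 3.141, -0.0]
ft_force: [0.9, -0.2, -0.2]
opening: 0.995
grip_force: 0.0
```

drive_tool([
  {"offset": [0,-60,0],"yaw": 0,"jaw": 85},
  {"offset": [0,-120,0],"yaw": 0,"jaw": 85},
  {"offset": [0,-170,0],"yaw": 0,"jaw": 85},
  {"offset": [0,-170,0],"yaw": 0,"jaw": 85},
  {"offset": [0,-170,0],"yaw": 0,"jaw": 85},
])

```text
time: 31.92
tool_pos: [0.5559, 0.0275, 0.2658]
eef_rot: [0.001, 3.141, 0.001]
ft_force: [-0.6, -0.5, -1.1]
opening: 0.995
grip_force: 0.0
```

Run:
```python
from h import *
im,p=shot('w11')
```

```text
t 31.925 [0.5559 0.0275 0.2658] [-0.6 -0.5 -1.1]
```

View pics/w11.png

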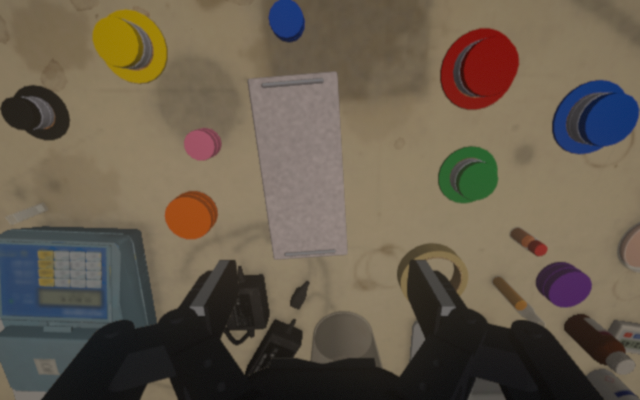

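The final view shows all five tins upright on mats of their own colour: black (35,112), yellow (130,45), green (468,175), red (480,67) and blue (597,117). The board is empty, the decoys are untouched, and no cork shows on any mat.

```bash
python3 -c "
from workcell import workorder
print(workorder.hand_in())"
```

```text
the job is handed in; nothing more can be done
None
```

All five tins stand lid up, centred to within about 1–2 mm on the mats of their own colour, and the job was handed in at about 32 s; black first landed about 5 mm off and was regrasped and re-centred.

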